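Close the coin bay of the counter

ROBOT

A 6-joint arm with a two-finger parallel gripper is mounted at the origin on the work surface. World frame = base frame: x ahead of the robot, y to its left, z up, the work surface at z = 0. Lengths are in mm, angles in rad, forces in N, time in s.
With the tool pointing down it reaches from about 400 to 925 mm from the base axis. Payload 3.4 kg.
Tool frame: the origin (TCP) lies at the very end of the fingers, on their centre line; the grasp point (between the pads) lies 19 mm behind it; z points along the fingers, x is the direction in which the jaws open and shut, and the axes are right-handed (so a half turn about z gives the same grasp; the last joint's range is limited). The gripper opens to 85 mm and grips with 20 to 120 N. Pads are 22 mm wide; open, the fingers measure 114 mm over their backs; the gripper's body (76 mm by 85 mm) begins 54 mm behind the grasp point. The pads swing forward as they close: fully open they stand 13 mm farther back than shut.
Start: joints at [-1.321, 0.307, 1.506, -0, 1.328, -0.073], TCP at [182.379, -545.315, 231.305] pointing down, gripper open.
Joint ranges: [-3.12, 3.12], [-1.05, 2.28], [0.14, 2.33], [-1.42, 4.57], [0.1, 2.73], [-2.68, 2.68]. Speed limits (rad/s): [2.57, 2.57, 3.14, 3.14, 3.14, 3.14].

INTERFACE

Orientations are given as a unit quaternion [x, y, z, w].
In Python, from rig import status, viewer, robot gives the robot as it stands.
- The arm moves only by the shell command python3 -m inch 'ROWS' [FORCE]. ROWS is JSON, a list of rows, each a list of 5 numbers: the shift along the tool's x, y, z in mm, then the turn about the tool's z in rad, then the gripper's target within -1 to 1 (fully open at 1, half-way at 0, shut at -1). A call has 1 to 12 rows; each row shifts and turns the commanded pose from where the row before left it, along the tool's axes as they then stand; what a row does not reach is not made up. A row lasts 1/12 s, in which the tool goes at most 41.7 mm and 7.16 degrees, less where a joint would pass 70% of its speed; a pose out of reach is approached as far as the arm can. A call is refused whole if a number of a shift passes 41.7 or a number of a turn 0.125, either way. A call with a gripper value outside its range is refused whole. The fingers move at their own pace and stop on an object; FORCE is the grip in N (left out, the last holds). Time passes only in rows, so rows that do not move let the fingers close. It gives the time, the measured TCP pose, the force and the opening at its end, in the units of the state.
- status.get_obs(): the state, without advancing time (a new reading comes with each control period).
- viewer.snapshot(name): name is "scene" or "side" or "wrist"; returns a dict with "color" (420x560x3 uint8, blue, green, red), "K" (3x3 intrinsics, pixels), "dist_coeffs" ([k1, k2, p1, p2, k3] as OpenCV has them; the pictures are not rectified), "eye" and "rotation" of the camera in the world. Camera axes: x right, y down, z forward; pixel columns grow to the right and rows downward; lengths in mm; the calibration is good to about 2 mm. A picture is of the moment at which its call begins. There is no depth.
- robot.close_job(): hands the job in, once; it reports no verdict.
The state is a dict: "time_s": time; "joints": joint angles; "dq": joint speeds; "effort": joint torques, N m; "tcp_pos": TCP position; "tcp_rot": TCP orientation; "wrist_force": force on the tool from outside, world axes, zero at the start; "torque": the same for the moment, N m; "finger_gap": finger opening in mm.
Only numpy, scipy, OpenCV 4.12 (cv2) and the standard library are available. Lean on these libraries where they do the work, as an engineer would, in place of code of your own. Each camera call takes 0.05 s, during which the arm holds its last target. There are 200 camera calls.

TASK

Close the open coin bay of the cast-iron coin counter with its own cover: the nickel-plated plate that has a narrow tongue on one short edge (the other plate, without a tongue, does not fit). Carry the cover slanted with the tongue end low, hook the tongue into the slot under the iron bridge at the robot's side of the bay, then pivot the rear end down until it snaps under the spring catch and the cover lies flat. Let go of it.

Things in the scene. Friction and masses are not known exactly. Their poses are not given: they have to be found in the camera images.
- cover_grip (a point): Grip of the loose cover: nickel-plated plate 110 (x) x 80 (y) x 5 mm, 0.25 kg, tongue 20 long, 50 wide, 5 thick in its plane on the -x edge. Dark wooden handle at its middle, 44 (x) x 14 (y) mm, 36 high: pinch across y from above. Point: in the handle, plate centre, 29 mm above the underside. z up; flat at start, tongue roughly to the robot. A twin without tongue lies near; places vary.
- cover_lip (a point): Tip of the cover's tongue: middle of the tongue's end, at the underside. In the cover's axes it lies 75 mm in -x of the grip point and 29 mm below it. Axes as the grip's.
- slot (a point): Middle of the slot's mouth at floor level, on the fixed dark iron counter, 55 mm above the desk, level with the bay's rails. x: from the mouth along the bay to the catch, away from the robot; z up. Slot runs in -x: 74 wide, 20 high, 26 mm deep, closed; 7 mm bridge above; shoulders stop at x = 0. Seated: axes as the slot's, grip at x 55-65, z 29 mm. A 175 mm high head stands beyond y = -105 mm.
- catch (a joint): Sprung steel tooth at the bay's far end: 0 m at rest, to 0.018 pushed back in the slot's +x. Striking face leans from slot x 105 mm at z 10 to x 121 at its top, z 44; a cover hooked at a 24 degree slant clears it. The rear edge coming down pushes it back (3 to 8 N down), then it springs to 0 over the flat plate, its underside 2 mm above the plate.
There are look-alikes about, which are no part of the job. What is shaped like the part that bears cover_grip but orange or yellow is not meant.

How it is judged (in metres and radians):
On the way:
1. the tongue is hooked in the slot, 6 mm or more deep, while the cover slants by 7 degrees or more (x of cover_lip in the frame of slot between -0.03 and -0.006 m and y of cover_lip in the frame of slot between -0.025 and 0.025 m and z of cover_lip in the frame of slot between -0.004 and 0.016 m and angle between cover_grip's own z axis and vertical above 0.12 rad), for 0.1 s.
At the end, for the whole second after the job is handed in: The cover lies flat on the bay's rails (slant under 4 degrees, grip height within 4 to 5 mm of seated), its tongue 7 mm or more inside the slot, within 20 mm of the middle sideways and 11 degrees of straight, and the catch has sprung back over its rear edge (catch within 3 mm of rest) (x of cover_lip in the frame of slot between -0.024 and -0.007 m and x of cover_grip in the frame of slot between 0.052 and 0.068 m and y of cover_grip in the frame of slot between -0.02 and 0.02 m and z of cover_grip in the frame of slot between 0.025 and 0.034 m and angle between cover_grip's own z axis and vertical below 0.07 rad and angle between the x axis of cover_grip and the x axis of slot, either way round below 0.2 rad and value of joint catch below 0.003 m); the robot touches nothing.
It also fails if it takes over 40 s, if anything falls off the work surface, if the arm or the gripper's body presses on something with over 40 N, if the wrist force passes 120 N, or if a joint passes its speed limit or range.

## Working session

There is one attempt and no reset: what is moved stays moved. The work goes in short steps, Python scripts to look and compute and a shell command to move; the robot and the scene stay as the last step left them, time stands still between calls to the robot, and variables do not carry over. Pictures are saved under pics/ and viewed, about 8 in all and at most 12, crops included, and the job is handed in when it is done.

```bash
ls; mkdir -p pics; cat > h.py <<'E'
import numpy as np, cv2
from rig import status, viewer, robot
from scipy.spatial.transform import Rotation as R
def snap(n,f=None):
    s=viewer.snapshot(n)
    if f: cv2.imwrite('pics/'+f,s['color'])
    return s
def ray(s,px):
    u=cv2.undistortPoints(np.array(px,float).reshape(-1,1,2),np.array(s['K']),np.array(s['dist_coeffs'])).reshape(-1,2)
    return np.c_[u,np.ones(len(u))]@np.array(s['rotation']).T
def onz(s,px,z):
    d=ray(s,px);e=np.array(s['eye']);z=np.broadcast_to(z,len(d))
    return e+d*((z-e[2])/d[:,2])[:,None]
def proj(s,P):
    Rm=np.array(s['rotation']).T
    r,_=cv2.Rodrigues(Rm);t=-Rm@np.array(s['eye'])
    return cv2.projectPoints(np.array(P,float).reshape(-1,1,3),r,t,np.array(s['K']),np.array(s['dist_coeffs']))[0].reshape(-1,2)
E
python3 - <<'E'
from h import *
import pickle
a=snap('scene');b=snap('side')
pickle.dump((a,b),open('s0.pkl','wb'))
cv2.imwrite('pics/scene0.png',a['color']);cv2.imwrite('pics/side0.png',b['color'])
for s in (a,b): print(np.round(s['eye']),np.round(s['rotation'],2).tolist())
o=status.get_obs();print(o)
print(R.from_quat(o['tcp_rot']).as_matrix().round(3))
E
```

```text
pics
[1102.  426. 1098.] [0.52, 0.8, -0.25, -0.17]
[151. 982. 880.] [-0.15, 0.9, -0.4, 0.06]
{'time_s': 0.1, 'joints': array([-1.32151499e+00,  3.07534391e-01,  1.50753497e+00, -2.43203725e-05,
        1.32842653e+00, -7.35002054e-02]), 'dq': array([-0.00028799, -0.00166845, -0.0031817 ,  0.0005932 , -0.0017174 ,
       -0.00069974]), 'effort': array([ 9.13783297e-04, -4.58531177e+01, -2.52608585e+01,  4.05520044e-07,
        5.54746046e-03,  2.24403527e-05]), 'tcp_pos': array([ 182.20557275, -544.70301685,  230.4553709 ]), 'tcp_rot': array([ 8.11544835e-01, -5.84289376e-01, -7.36945311e-04, -6.02188855e-04]), 'wrist_force': array([ 0.43687857, -1.49681065,  0.01086517]), 'torque': array([-0.01215037, -0.03775453,  0.01916743]), 'finger_gap': 85.4785176794068}
[[ 0.317 -0.948 -0.   ]
 [-0.948 -0.317  0.002]
 [-0.002 -0.    -1.   ]]
```

View pics/scene0.png

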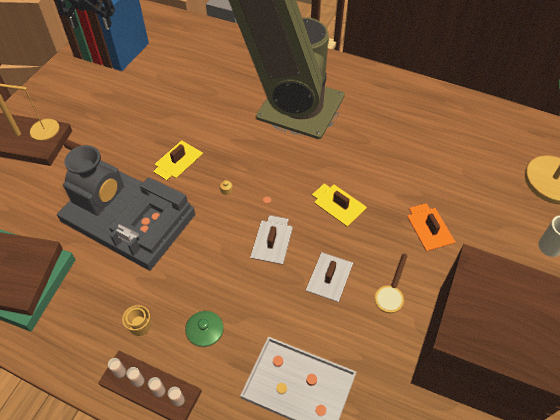

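View pics/side0.png

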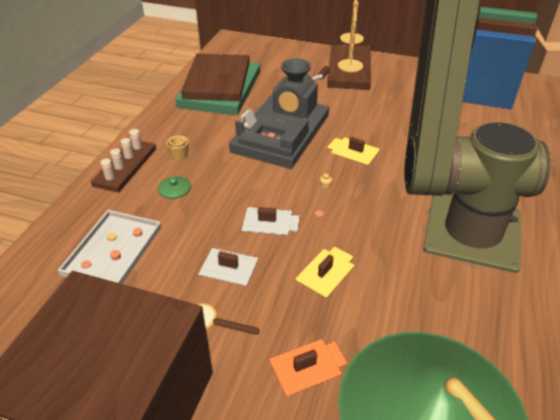

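Candidates in the scene view are:
- nickel plate at (271,240), with a tongue at its top
- nickel twin at (329,277), no tongue
- yellow plates at (179,160) and (340,203)
- orange plate at (431,226)

My choice is (271,240), which is (270,220) in the side view. I'll check it in one close crop, together with the counter.

```bash
python3 - <<'E'
from h import *
import pickle
a,b=pickle.load(open('s0.pkl','rb'))
A=cv2.resize(a['color'][145:270,50:300],None,fx=3.2,fy=3.2,interpolation=cv2.INTER_CUBIC)
B=cv2.resize(b['color'][80:240,220:360],None,fx=4,fy=4,interpolation=cv2.INTER_CUBIC)[:,:]
cv2.imwrite('pics/cropA.png',A);cv2.imwrite('pics/cropB.png',B[:600])
E
```

```text
(no output)
```

View pics/cropA.png

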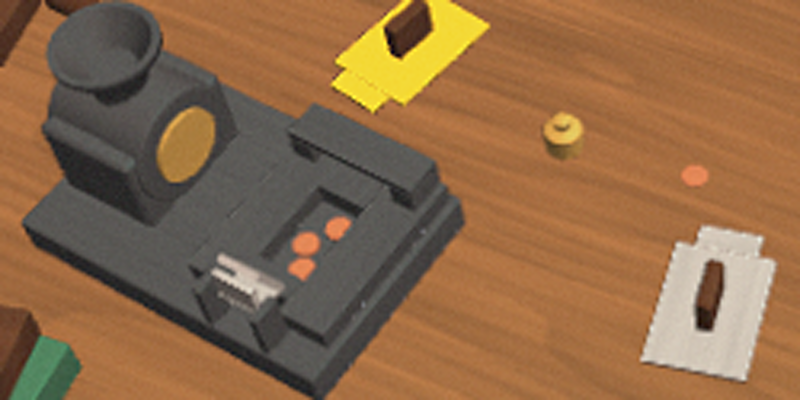

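View pics/cropB.png

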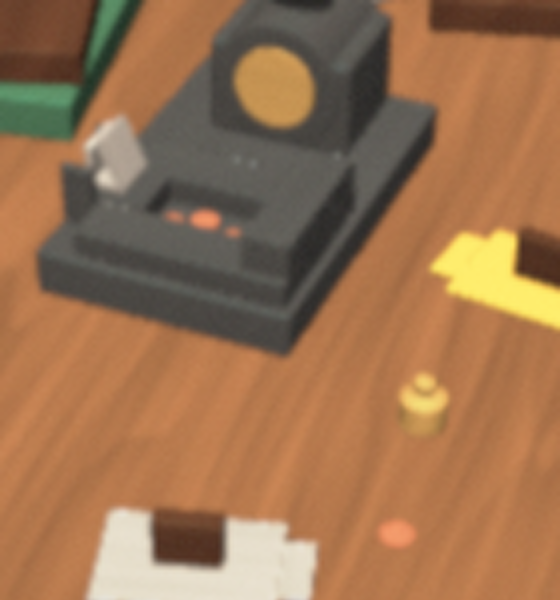

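```bash
python3 - <<'E'
from h import *
import pickle
a,b=pickle.load(open('s0.pkl','rb'))
cA=lambda p:np.array(p,float)/3.2+[50,145]
cB=lambda p:np.array(p,float)/4+[220,80]
def pr(n,P):print(n,P.round(1).tolist())
pr('platetopA BL,BR,FR,FL',onz(a,cA([(640,362),(745,380),(776,262),(676,240)]),5))
pr('tongueA',onz(a,cA([(700,228),(763,237)]),5))
pr('handle top A ends',onz(a,cA([(714,262),(705,310)]),38))
pr('bridge A frontL frontR backL backR',onz(a,cA([(290,122),(415,184),(313,103),(440,162)]),82))
pr('bridge B near: frontend, backend ; far back',onz(b,cB([(243,235),(292,247),(355,165)]),82))
pr('base bottom A',onz(a,cA([(462,222),(318,397),(25,235)]),0))
pr('base bottom B',onz(b,cB([(40,287),(288,353),(437,120)]),0))
pr('tooth top A',onz(a,cA([(218,258),(283,290)]),99))
pr('well A',onz(a,cA([(322,188),(365,207)]),55))
# masks for nickel plate
for s,(x,y),n in((a,(271,240),'A'),(b,(270,220),'B')):
    hsv=cv2.cvtColor(s['color'],cv2.COLOR_BGR2HSV)
    m=((hsv[...,1]<50)&(hsv[...,2]>140)).astype(np.uint8)
    k,l,st,c=cv2.connectedComponentsWithStats(m)
    for i in range(1,k):
        if st[i,4]>300 and abs(c[i]-[x,y]).max()<15:
            ct=cv2.findContours((l==i).astype(np.uint8),0,1)[0];ct=max(ct,key=cv2.contourArea)[:,0]
            P=onz(s,ct,5)[:,:2].astype(np.float32)
            print(n,st[i],cv2.minAreaRect(P))
E
```

```text
Traceback (most recent call last):
  File "h.py", line 12, in onz
    d=ray(s,px);e=np.array(s['eye']);z=np.broadcast_to(z,len(d))
  File "h.py", line 10, in ray
    return np.c_[u,np.ones(len(u))]@np.array(s['rotation']).T
           ~~~~~~~~~~~~~~~~~~~~~~~~^~~~~~~~~~~~~~~~~~~~~~~~~~
ValueError: matmul: Input operand 1 has a mismatch in its core dimension 0, with gufunc signature (n?,k),(k,m?)->(n?,m?) (size 4 is different from 3)
```

```bash
sed -i "s/np.array(s\['rotation'\])/R.from_quat(s['rotation']).as_matrix()/" h.py; cat > m.py <<'E'
from h import *
import pickle
a,b=pickle.load(open('s0.pkl','rb'))
cA=lambda p:np.array(p,float)/3.2+[50,145]
cB=lambda p:np.array(p,float)/4+[220,80]
def pr(n,P):print(n,P.round(0).tolist())
pr('platetopA BL,BR,FR,FL',onz(a,cA([(640,362),(745,380),(776,262),(676,240)]),5))
pr('tongueA',onz(a,cA([(700,228),(763,237)]),5))
pr('handle top A ends',onz(a,cA([(714,262),(705,310)]),38))
pr('bridge A frontL frontR backL backR',onz(a,cA([(290,122),(415,184),(313,103),(440,162)]),82))
pr('bridge B near: frontend, backend ; far back',onz(b,cB([(243,235),(292,247),(355,165)]),82))
pr('base bottom A',onz(a,cA([(462,222),(318,397),(25,235)]),0))
pr('base bottom B',onz(b,cB([(40,287),(288,353),(437,120)]),0))
pr('tooth top A',onz(a,cA([(218,258),(283,290)]),99))
pr('well A',onz(a,cA([(322,188),(365,207)]),55))
# masks for nickel plate
for s,(x,y),n in((a,(271,240),'A'),(b,(270,220),'B')):
    hsv=cv2.cvtColor(s['color'],cv2.COLOR_BGR2HSV)
    m=((hsv[...,1]<50)&(hsv[...,2]>140)).astype(np.uint8)
    k,l,st,c=cv2.connectedComponentsWithStats(m)
    for i in range(1,k):
        if st[i,4]>300 and abs(c[i]-[x,y]).max()<15:
            ct=cv2.findContours((l==i).astype(np.uint8),0,1)[0];ct=max(ct,key=cv2.contourArea)[:,0]
            P=onz(s,ct,5)[:,:2].astype(np.float32)
            print(n,st[i],cv2.minAreaRect(P))
E
python3 m.py
```

```text
platetopA BL,BR,FR,FL [[535.0, 94.0, 5.0], [517.0, 172.0, 5.0], [411.0, 151.0, 5.0], [424.0, 72.0, 5.0]]
tongueA [[406.0, 84.0, 5.0], [394.0, 133.0, 5.0]]
handle top A ends [[451.0, 117.0, 38.0], [492.0, 129.0, 38.0]]
bridge A frontL frontR backL backR [[492.0, -221.0, 82.0], [505.0, -103.0, 82.0], [469.0, -215.0, 82.0], [479.0, -96.0, 82.0]]
bridge B near: frontend, backend ; far back [[507.0, -104.0, 82.0], [473.0, -101.0, 82.0], [460.0, -206.0, 82.0]]
base bottom A [[474.0, -92.0, 0.0], [657.0, -112.0, 0.0], [628.0, -408.0, 0.0]]
base bottom B [[659.0, -112.0, 0.0], [472.0, -95.0, 0.0], [449.0, -409.0, 0.0]]
tooth top A [[629.0, -190.0, 99.0], [633.0, -132.0, 99.0]]
well A [[521.0, -180.0, 55.0], [523.0, -141.0, 55.0]]
A [ 251  216   41   48 1208] ((461.2801513671875, 119.00274658203125), (128.9685821533203, 78.84256744384766), 10.934297561645508)
B [242 208  57  27 942] ((457.9019775390625, 121.22367858886719), (127.45917510986328, 79.59165954589844), 11.169235229492188)
```

The tongue at crop (728,240) confirms the choice. I put the cover's centre at about (470,122) with yaw 11°, and the slot at about (498,-162) with yaw -6°. Moving over the cover.

```bash
cat > to.py <<'E'
import sys
from h import *
# usage: to.py x y z yawdeg(of part x; tool x=-part y)
t=np.array(list(map(float,sys.argv[1:4])));yaw=float(sys.argv[4])
o=status.get_obs();M=R.from_quat(o['tcp_rot']).as_matrix()
cur=np.degrees(np.arctan2(M[1,0],M[0,0]))
print('t',round(o['time_s'],2),'tcp',o['tcp_pos'].round(1),'yaw',round(cur+90,2),'F',o['wrist_force'].round(1),'gap',round(o['finger_gap'],1))
print('shift tool',((t-o['tcp_pos'])@M).round(1),'turn',round(-np.radians(yaw-cur-90),3))
E
python3 -m inch '[[-25.5,-27.7,0,0,1],[-25.5,-27.7,0,0,1],[-25.5,-27.7,0,0,1],[-25.5,-27.7,0,0,1],[-25.5,-27.7,0,0,1],[-25.5,-27.7,0,0,1],[-25.5,-27.7,0,0,1],[-25.5,-27.7,0,0,1],[-25.5,-27.7,0,0,1],[-25.5,-27.7,0,0,1],[-25.5,-27.7,0,0,1],[-25.5,-27.7,0,0,1]]' 40
python3 -m inch '[[-29.5,-19.1,0,0,1],[-29.5,-19.1,0,0,1],[-29.5,-19.1,0,0,1],[-29.5,-19.1,0,0,1],[-29.5,-19.1,0,0,1],[-29.5,-19.1,0,0,1],[-29.5,-19.1,0,0,1],[-29.5,-19.1,0,0.065,1],[0,0,0,0.066,1],[0,0,0,0,1]]'
python3 to.py 470 122 150 11
python3 - <<'E'
from h import *
import pickle
s=snap('wrist','w1.png');pickle.dump(s,open('w1.pkl','wb'))
E
```

```text
time_s: 1.1
tcp_pos: [400.7, -147.8, 231.2]
tcp_rot: [0.811, -0.584, -0.0, 0.0]
wrist_force: [1.2, -0.6, 0.1]
finger_gap: 85.2
time_s: 1.93
tcp_pos: [470.6, 124.5, 230.8]
tcp_rot: [0.772, -0.635, -0.0, 0.0]
wrist_force: [0.0, 0.1, 0.0]
finger_gap: 85.2
t 1.93 tcp [470.6 124.5 230.8] yaw 11.12 F [0.  0.1 0. ] gap 85.2
shift tool [ 2.4  1.  80.8] turn 0.002
```

View pics/w1.png

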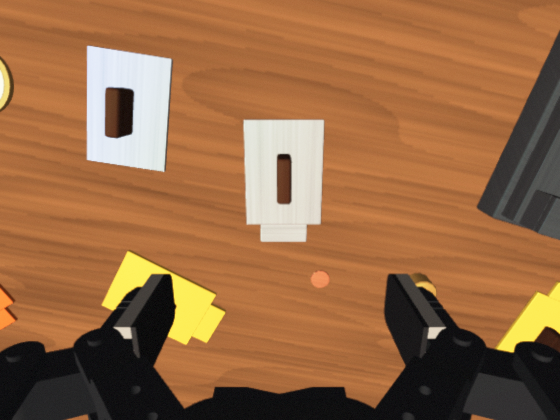

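The wrist view shows the tongued plate with corners (244,120), (324,120), (321,224) and (247,224), and the tongue at (284,233).

```bash
python3 - <<'E'
from h import *
import pickle
s=pickle.load(open('w1.pkl','rb'));print(s['eye'])
P=onz(s,[(244,120),(324,120),(321,224),(247,224)],5);print(P.round(1).tolist(),P.mean(0).round(1))
d=(P[0]+P[1]-P[2]-P[3]);print(np.degrees(np.arctan2(d[1],d[0])),np.linalg.norm(d)/2)
T=onz(s,[(261,241),(306,241)],5);print(T.round(1).tolist())
H=onz(s,[(277,154),(291,154),(291,204),(278,204)],41);print(H.mean(0),H.round(1).tolist())
E
```

```text
[546.62869551 138.9457312  373.97234122]
[[515.0, 168.6, 5.0], [530.2, 91.1, 5.0], [423.1, 69.3, 5.0], [407.8, 147.6, 5.0]] [469.  119.1   5. ]
11.303020271130377 109.2465458459111
[[391.2, 129.2, 5.0], [400.7, 81.0, 5.0]]
[471.70527897 119.85651138  41.        ] [[493.9, 131.1, 41.0], [496.4, 118.5, 41.0], [449.5, 108.8, 41.0], [447.1, 121.0, 41.0]]
```

```bash
python3 to.py 478 121.5 11 11.2
python3 -m inch '[[2,-3,20,0,0],[2,-3,35,0,0],[0,0,35,0,0],[0,0,35,0,0],[0,0,35,0,0],[0,0,35,0,0],[0,0,15,0,0],[0,0,8,0,0],[0,0,0,0,0]]' 40; python3 to.py 478 121.5 11 11.2
```

```text
t 1.98 tcp [470.1 123.3 230.7] yaw 11.19 F [-0.   0.8 -0.5] gap 85.4
shift tool [  3.2  -7.8 219.7] turn -0.0
time_s: 2.73
tcp_pos: [475.7, 118.5, 11.7]
tcp_rot: [0.771, -0.636, -0.001, 0.002]
wrist_force: [-0.4, 0.3, 0.2]
finger_gap: 42.5
t 2.73 tcp [475.7 118.5  11.7] yaw 10.97 F [-0.4  0.3  0.2] gap 42.5
shift tool [-2.5 -2.9  0.7] turn -0.004
```

```bash

python3 -m inch '[[-2.5,-2.9,0,0,0],[0,0,0,0,-1],[0,0,0,0,-1],[0,0,0,0,-1],[0,0,0,0,-1],[0,0,0,0,-1],[0,0,-10,0,-1],[0,0,-30,0,-1],[0,0,-40,0,-1],[0,0,-40,0,-1],[0,0,-30,0,-1],[0,0,0,0,-1]]' 25
python3 - <<'E'
from h import *
s=snap('side')
c=proj(s,[478,121,160])[0];print(c)
x,y=map(int,c)
cv2.imwrite('pics/g1.png',cv2.resize(s['color'][max(0,y-60):y+90,max(0,x-90):x+90],None,fx=3.5,fy=3.5))
E
```

```text
time_s: 3.73
tcp_pos: [483.8, 123.8, 170.0]
tcp_rot: [0.772, -0.636, 0.004, -0.005]
wrist_force: [1.6, -0.1, -3.4]
finger_gap: 13.4
[261.47809044 167.9444064 ]
```

View pics/g1.png

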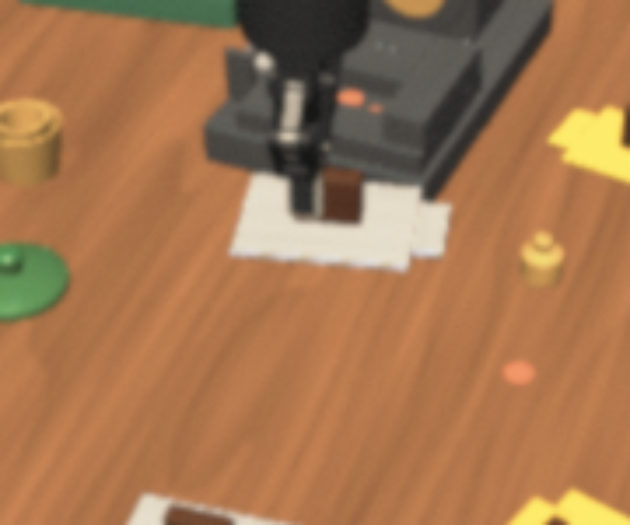

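The cover is lifted and held near the rear end of its handle. Next I'll fit its slant from the crop corners.

```bash
cat > fit.py <<'E'
from h import *
from scipy.optimize import least_squares
# part coordinates rel. grip point; plate top z=-24
C=np.array([[55,-40,-24],[55,40,-24],[-55,40,-24],[-55,-40,-24],[-75,-25,-24],[-75,25,-24]],float)
def fit(s,px,idx,x0,yaw=None):
    px=np.array(px,float)
    def T(p):
        y=p[4] if yaw is None else yaw
        return R.from_euler('zy',[y,p[3]],degrees=True).apply(C[idx])+p[:3]   # +p3: +x end down ; slant tongue low = negative
    f=lambda p:(proj(s,T(p))-px).ravel()
    r=least_squares(f,list(x0)+[0]+([yaw or 0] if yaw is None else []))
    return r.x.round(1),np.abs(r.fun).max().round(2)
E
python3 to.py 478 121.5 170 11.2; python3 - <<'E'
from fit import *
s=snap('side')
px=np.array([(252,175),(232,255),(408,270),(420,187),(450,203),(443,255)])/3.5+[171,107]
print(fit(s,px,[0,1,2,3,4,5],[470,120,180],11.2))
print(fit(s,px,[0,1,2,3,4,5],[470,120,180]))
E
```

```text
t 3.78 tcp [482.1 123.4 167.1] yaw 11.01 F [ 0.9 -0.5 -3.2] gap 13.4
shift tool [ 1.1  4.4 -3. ] turn -0.003
(array([4.702e+02, 1.223e+02, 1.812e+02, 2.000e-01]), np.float64(0.71))
(array([470.5, 120.6, 179.8,  -0.7,  12.3]), np.float64(0.68))
```

```bash
python3 -m inch '[[15,6,0,0,-1],[33,12.5,0,0,-1],[33,12.5,0,0,-1],[33,12.5,0,0,-1],[33,12.5,0,0,-1],[33,12.5,0,0,-1],[33,12.5,0,0,-1],[33,12.5,0,0.075,-1],[18,7,0,0.075,-1],[0,0,0,0.075,-1],[0,0,0,0.075,-1],[0,0,0,0,-1]]' 20
python3 to.py 435 -155.5 167 -6
python3 - <<'E'
from h import *
import pickle
s=snap('wrist','w2.png');pickle.dump(s,open('w2.pkl','wb'))
E
```

```text
time_s: 4.83
tcp_pos: [427.6, -154.8, 160.9]
tcp_rot: [-0.667, 0.745, 0.003, -0.001]
wrist_force: [0.3, -0.5, -4.5]
finger_gap: 13.7
t 4.83 tcp [ 427.6 -154.8  160.9] yaw -6.39 F [ 0.3 -0.5 -4.5] gap 13.7
shift tool [-0.2 -7.4 -6.1] turn -0.007
```

View pics/w2.png

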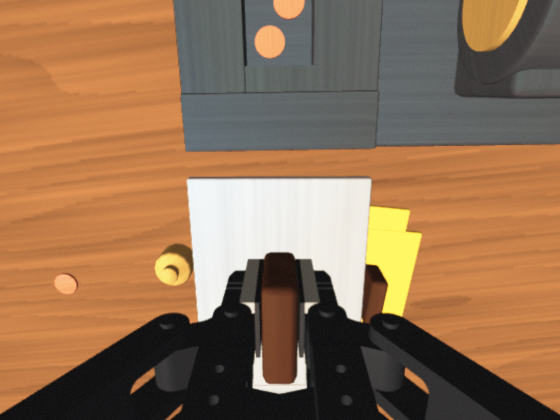

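The wrist view shows the bridge top at (182,93), (377,91), (376,150) and (186,150), the well edge at (245,66)–(313,66), and the plate's rear edge at (189,178)–(370,178).

```bash
python3 - <<'E'
from h import *
import pickle
s=pickle.load(open('w2.pkl','rb'));print(s['eye'])
P=onz(s,[(182,93),(377,91),(376,150),(186,150)],82);print(P.round(1).tolist())
d=P[0]-P[1];print('yaw',np.degrees(np.arctan2(d[1],d[0]))-90,(P[0]+P[1])/2,(P[2]+P[3])/2)
for z in(45,55):print('well',onz(s,[(245,66),(313,66)],z).round(1).tolist())
# plate rear edge depth from 80mm width
q=ray(s,[(189,178),(370,178)]);k=80/np.linalg.norm(q[0]-q[1]);print('rear edge',(s['eye']+k*q).round(1).tolist())
E
```

```text
[ 505.23446061 -164.130158    303.78848179]
[[510.8, -107.1, 82.0], [499.2, -220.0, 82.0], [464.9, -218.2, 82.0], [477.8, -103.2, 82.0]]
yaw -5.873736834284841 [ 504.99642133 -163.55130614   82.        ] [ 471.34166004 -160.72770615   82.        ]
well [[523.9, -142.6, 45.0], [518.8, -187.5, 45.0]]
well [[523.1, -143.4, 55.0], [518.3, -186.6, 55.0]]
rear edge [[473.5, -120.0, 146.7], [464.5, -199.5, 146.5]]
```

```bash
python3 -m inch '[[0,-9,10,0,-1],[0,0,30,0,-1],[0,0,15,0,-1],[0,0,4,0,-1],[0,0,4,0,-1],[0,0,3,0,-1],[0,0,3,0,-1],[0,0,3,0,-1],[0,0,3,0,-1],[0,0,3,0,-1],[0,0,0,0,-1]]'; python3 to.py 437 -156 83 -6
python3 - <<'E'
from h import *
import pickle
s=snap('side');t=snap('scene');pickle.dump((s,t),open('s3.pkl','wb'))
x,y=map(int,proj(s,[430,-155,80])[0]);I=cv2.resize(s['color'][y-50:y+50,x-50:x+50],(400,400),interpolation=2)
print(x,y)
x,y=map(int,proj(t,[430,-155,80])[0]);J=cv2.resize(t['color'][y-50:y+50,x-50:x+50],(400,400),interpolation=2)
print(x,y)
cv2.imwrite('pics/t3.png',np.hstack([I,J]))
E
```

```text
time_s: 5.8
tcp_pos: [435.1, -155.4, 85.9]
tcp_rot: [-0.668, 0.744, 0.002, -0.002]
wrist_force: [-9.5, -0.8, 6.4]
finger_gap: 13.6
t 5.8 tcp [ 435.1 -155.4   85.9] yaw -6.1 F [-9.5 -0.8  6.4] gap 13.6
shift tool [ 0.4 -2.   2.9] turn -0.002
314 134
176 174
```

View pics/t3.png

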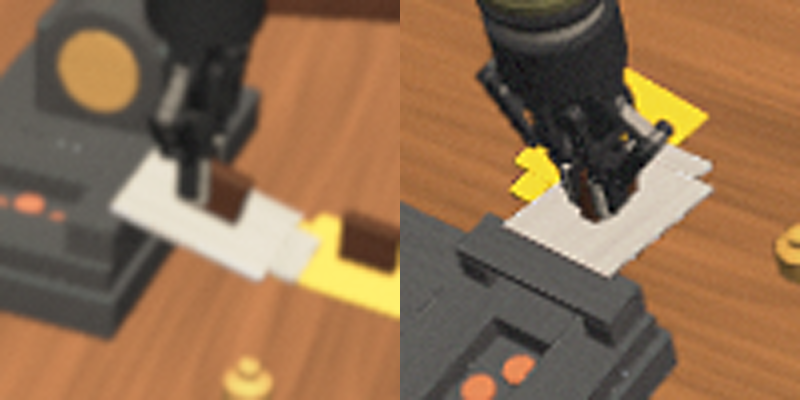

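It works: the cover is tipping, tongue low. Fitting the slant from the side crop's corners (112,208), (260,280) and (320,240), and the scene crop's corners.

```bash
python3 - <<'E'
from fit import *
import pickle
s,t=pickle.load(open('s3.pkl','rb'))
A=[(np.array([(112,208),(260,280),(288,279),(321,240)])/4+[264,84],[1,2,5,4],s),
   (np.array([(505,226),(612,276),(712,187)])/4-[100,0]+[126,124],[0,1,2],t)]
def f(p):
    r=[]
    for px,i,c in A:
        P=R.from_euler('zy',[-6.1,p[3]],degrees=True).apply(C[i])+p[:3]
        r.append((proj(c,P)-px).ravel())
    return np.concatenate(r)
q=least_squares(f,[425,-155,90,-20]);print(q.x.round(1),q.fun.round(1))
E
```

```text
[ 421.1 -152.2   96.5  -13.6] [-1.1 -0.2 -0.3 -0.1  1.6  0.5 -0.4  0.3 -0.2  0.1 -0.9 -0.1  0.9 -0.4]
```

```bash
python3 -m inch '[[0,0,2,0,-1],[0,0,2,0,-1],[0,0,2,0,-1],[0,0,1,0,-1],[0,0,0,0,-1],[0,5,-10,0,-1],[0,0,-25,0,-1],[0,0,-30,0,-1],[0,0,-10,0,-1],[0,0,0,0,-1]]'; python3 to.py 437 -156 150 -6
python3 - <<'E'
from h import *
import pickle
s=snap('side');t=snap('scene');pickle.dump((s,t),open('s4.pkl','wb'))
x,y=map(int,proj(s,[430,-155,140])[0]);I=cv2.resize(s['color'][y-50:y+50,x-50:x+50],(400,400),interpolation=2)
print(x,y)
x,y=map(int,proj(t,[430,-155,140])[0]);J=cv2.resize(t['color'][y-50:y+50,x-50:x+50],(400,400),interpolation=2)
print(x,y)
cv2.imwrite('pics/t4.png',np.hstack([I,J]))
E
```

```text
time_s: 6.73
tcp_pos: [437.3, -157.0, 157.5]
tcp_rot: [-0.668, 0.744, -0.005, 0.002]
wrist_force: [0.2, 0.3, -2.8]
finger_gap: 13.0
t 6.73 tcp [ 437.3 -157.   157.5] yaw -6.18 F [ 0.2  0.3 -2.8] gap 13.0
shift tool [-1.   0.5  7.5] turn -0.003
315 114
172 158
```

View pics/t4.png

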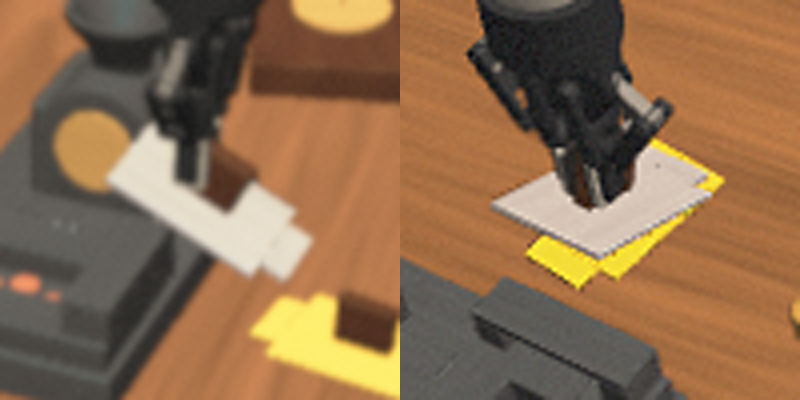

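```bash
python3 - <<'E'
from fit import *
import pickle
s,t=pickle.load(open('s4.pkl','rb'))
A=[(np.array([(150,124),(108,178),(252,277),(283,281),(313,238)])/4+[265,64],[0,1,2,5,4],s),
   (np.array([(491,204),(599,252),(712,195)])/4-[100,0]+[122,108],[0,1,2],t)]
def f(p):
    r=[]
    for px,i,c in A:
        P=R.from_euler('ZY',[p[4],p[3]],degrees=True).apply(C[i])+p[:3]
        r.append((proj(c,P)-px).ravel())
    return np.concatenate(r)
q=least_squares(f,[425,-155,150,-20,-6]);print(q.x.round(1),q.fun.round(1))
o=status.get_obs();p=q.x
lip=R.from_euler('ZY',[p[4],p[3]],degrees=True).apply([-75,0,-29])+p[:3]
print('lip-tcp',lip-o['tcp_pos'],'rear-tcp',R.from_euler('ZY',[p[4],p[3]],degrees=True).apply([55,0,-29])+p[:3]-o['tcp_pos'],o['tcp_pos'])
E
```

```text
[ 421.2 -153.4  166.3  -24.    -5.5] [ 0.5 -1.  -0.8  0.6 -0.2 -0.1  0.6  0.2 -0.5  0.8 -0.2 -0.3  0.4  0.5
 -0.5 -0.9]
lip-tcp [-69.80413167   7.83422649 -45.03133206] rear-tcp [48.40494092 -3.44933327  7.87704569] [ 434.57926177 -155.80730528  154.27451111]
```

Slant is 24°, tongue low, as wanted. Next I carry it over the bay and lower the lip to just in front of the slot mouth.

```bash
python3 to.py 587.5 -172.4 154 -5.9; python3 -m inch '[[0,-10,0,0,-1],[0,-25,0,0,-1],[0,-28,0,0,-1],[0,-28,0,0,-1],[0,-28,0,0,-1],[0,-20,0,0,-1],[0,-12,0,0,-1],[0,0,0,0,-1],[0,0,0,0,-1]]';python3 to.py 587.5 -172.4 108 -5.9
```

```text
t 6.83 tcp [ 434.6 -155.8  154.3] yaw -6.18 F [-0.5  0.  -3.2] gap 13.4
shift tool [   0.  -153.8    0.7] turn -0.005
time_s: 7.58
tcp_pos: [583.8, -171.5, 151.2]
tcp_rot: [-0.668, 0.744, 0.002, -0.001]
wrist_force: [-0.2, 0.3, -3.7]
finger_gap: 13.5
t 7.58 tcp [ 583.8 -171.5  151.2] yaw -6.17 F [-0.2  0.3 -3.7] gap 13.5
shift tool [ 0.5 -3.9 43.2] turn -0.005
```

```bash
python3 -m inch '[[0,-4,5,0,-1],[0,0,12,0,-1],[0,0,12,0,-1],[0,0,10,0,-1],[0,0,3,0,-1],[0,0,0,0,-1]]';python3 to.py 587.5 -172.4 106 -5.9
python3 - <<'E'
from h import *
import pickle
s=snap('side');t=snap('scene');w=snap('wrist');pickle.dump((s,t),open('s5.pkl','wb'))
x,y=map(int,proj(s,[560,-165,80])[0]);I=cv2.resize(s['color'][y-50:y+50,x-50:x+50],(400,400),interpolation=2)
print(x,y)
x,y=map(int,proj(t,[560,-165,80])[0]);J=cv2.resize(t['color'][y-50:y+50,x-50:x+50],(400,400),interpolation=2)
print(x,y)
cv2.imwrite('pics/t5.png',np.hstack([I,J]))
E
```

```text
time_s: 8.08
tcp_pos: [586.3, -171.9, 109.8]
tcp_rot: [-0.668, 0.744, 0.002, -0.001]
wrist_force: [-0.2, 0.1, -3.2]
finger_gap: 13.4
t 8.08 tcp [ 586.3 -171.9  109.8] yaw -6.21 F [-0.2  0.1 -3.2] gap 13.4
shift tool [ 0.4 -1.2  3.8] turn -0.005
269 123
145 211
```

View pics/t5.png

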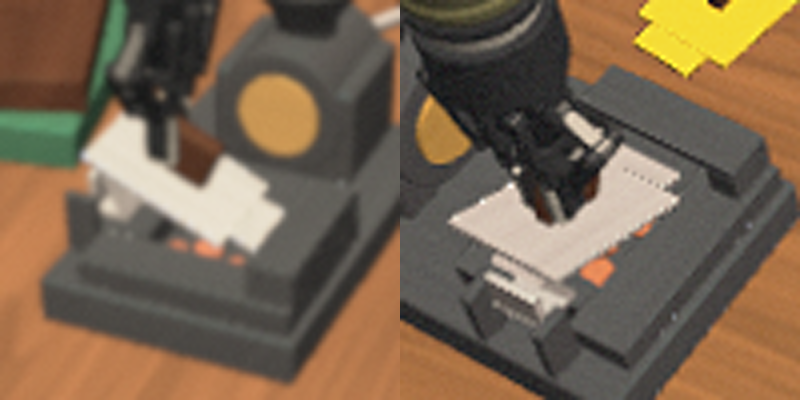

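```bash
cat > rel.py <<'E'
from fit import *
import pickle
def relfit(A,p0):
    def f(p):
        r=[]
        for px,i,c in A:
            P=R.from_euler('ZY',[p[4],p[3]],degrees=True).apply(C[i])+p[:3]
            r.append((proj(c,P)-px).ravel())
        return np.concatenate(r)
    q=least_squares(f,p0);p=q.x;print('grip,slant,yaw',p.round(1),'res',q.fun.round(1))
    Q=R.from_euler('ZY',[p[4],p[3]],degrees=True)
    S=np.array([503,-163,55.]);E=R.from_euler('z',-5.9,degrees=True).as_matrix()
    for n,v in(('lip',[-75,0,-29]),('grip',[0,0,0]),('rear',[55,0,-29])):print(n,'in slot',((Q.apply(v)+p[:3]-S)@E).round(1))
E
python3 - <<'E'
from rel import *
s,t=pickle.load(open('s5.pkl','rb'))
so=[219,73];to=[95,161]
A=[(np.array([(83,155),(220,245),(248,253),(285,212)])/4+so,[1,2,5,4],s),
   (np.array([(451,219),(562,280),(679,199)])/4-[100,0]+to,[0,1,2],t)]
relfit(A,[575,-170,120,-20,-6])
print('bridge side',onz(s,np.array([(243,268),(292,282),(356,190)])/4+so,82).round(1).tolist())
print('bridge scene FL FR BR',onz(t,np.array([(582,88),(735,172),(768,140)])/4-[100,0]+to,82).round(1).tolist())
E
```

```text
grip,slant,yaw [ 570.7 -169.8  118.7  -24.2   -5.3] res [-0.7  0.2 -0.3  0.5  1.2 -0.3 -0.8  0.4 -0.4  0.2 -0.5 -0.6  0.6 -0.4]
lip in slot [11.5 -0.4  6.4]
grip in slot [68.   0.2 63.7]
rear in slot [130.1   0.8  59.8]
bridge side [[507.9, -98.0, 82.0], [473.0, -93.1, 82.0], [463.4, -209.3, 82.0]]
bridge scene FL FR BR [[491.9, -221.7, 82.0], [509.3, -102.4, 82.0], [480.5, -96.3, 82.0]]
```

```bash
python3 -m inch '[[0,0,3,0,-1],[0,5,0,0,-1],[0,5,0,0,-1],[0,5,0,0,-1],[0,3,0,0,-1],[0,0,0,0,-1]]'; python3 -m inch '[[0,3,0,0,-1],[0,2,0,0,-1],[0,0,0,0,-1]]';python3 to.py 587.5 -172.4 106 -5.9
```

```text
time_s: 8.73
tcp_pos: [568.7, -170.1, 108.4]
tcp_rot: [-0.668, 0.744, 0.0, -0.0]
wrist_force: [0.1, 1.2, -3.1]
finger_gap: 13.6
time_s: 8.98
tcp_pos: [564.5, -169.7, 108.3]
tcp_rot: [-0.668, 0.744, 0.0, -0.0]
wrist_force: [-0.1, -0.4, -2.6]
finger_gap: 13.4
t 8.98 tcp [ 564.5 -169.7  108.3] yaw -6.2 F [-0.1 -0.4 -2.6] gap 13.4
shift tool [  0.2 -23.1   2.3] turn -0.005
```

```bash
python3 -m inch '[[0,2,0,0,-1],[0,2,1,0,-1],[0,0,2,0,-1],[0,0,0,0,-1],[0,0,0,0,-1]]'; python3 -m inch '[[0,0,2,0,-1],[0,0,2,0,-1],[0,0,0,0,-1]]';python3 to.py 560 -172.4 106 -5.9
```

```text
time_s: 9.4
tcp_pos: [561.1, -169.5, 105.2]
tcp_rot: [-0.668, 0.744, 0.0, -0.0]
wrist_force: [0.5, 0.2, -3.3]
finger_gap: 13.3
time_s: 9.65
tcp_pos: [561.1, -169.4, 100.9]
tcp_rot: [-0.668, 0.744, 0.0, -0.0]
wrist_force: [0.2, -0.4, -2.2]
finger_gap: 13.3
t 9.65 tcp [ 561.1 -169.4  100.9] yaw -6.2 F [ 0.2 -0.4 -2.2] gap 13.3
shift tool [ 3.1  0.8 -5.1] turn -0.005
```

```bash
python3 -m inch '[[0,-1.5,2,0,-1],[0,-1.6,2,0,-1],[0,-1.6,2,0,-1],[0,-1.5,2,0,-1],[0,0,0,0,-1]]';python3 to.py 561.1 -172.4 106 -5.9
python3 - <<'E'
from h import *
import pickle
s=snap('side');t=snap('scene');pickle.dump((s,t),open('s6.pkl','wb'))
x,y=map(int,proj(s,[560,-165,80])[0]);I=cv2.resize(s['color'][y-50:y+50,x-50:x+50],(400,400),interpolation=2)
x,y=map(int,proj(t,[560,-165,80])[0]);J=cv2.resize(t['color'][y-50:y+50,x-50:x+50],(400,400),interpolation=2)
cv2.imwrite('pics/t6.png',np.hstack([I,J]))
E
```

```text
time_s: 10.07
tcp_pos: [567.4, -170.1, 93.0]
tcp_rot: [-0.668, 0.744, 0.0, -0.0]
wrist_force: [-1.1, 0.8, -0.2]
finger_gap: 13.5
t 10.07 tcp [ 567.4 -170.1   93. ] yaw -6.19 F [-1.1  0.8 -0.2] gap 13.5
shift tool [  3.   6. -13.] turn -0.005
```

View pics/t6.png

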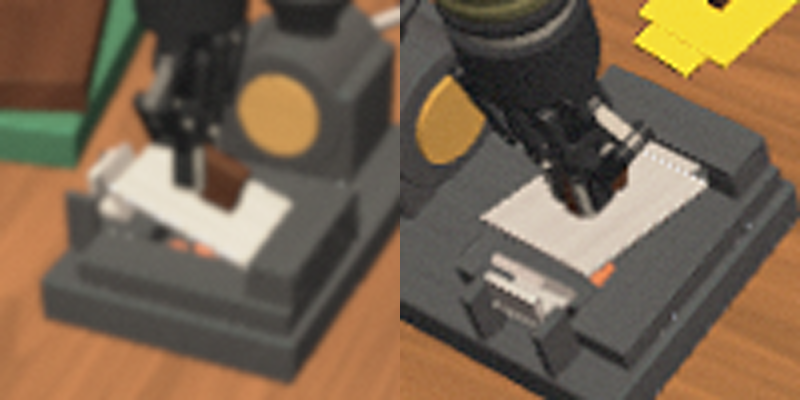

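The tongue has gone under the bridge: in the side crop the front corner meets the bridge at (245,268). In the scene crop the front edge sits just short of the bridge face at (705,182).

```bash
python3 - <<'E'
from rel import *
s,t=pickle.load(open('s6.pkl','rb'))
so=[219,73];to=[95,161]
A=[(np.array([(110,187),(245,268),(292,206)])/4+so,[1,2,3],s),
   (np.array([(481,219),(590,275),(708,184)])/4-[100,0]+to,[0,1,2],t)]
relfit(A,[555,-168,100,-20,-6])
E
```

```text
grip,slant,yaw [ 553.1 -166.5  104.8  -19.7   -5. ] res [-1.3  0.1  0.6  0.2  0.2  0.3 -0.1 -0.2 -0.  -0.3 -0.2 -0.1]
lip in slot [-10.7   0.7  -2.8]
grip in slot [50.2  1.7 49.8]
rear in slot [111.7   2.7  41. ]
```

```bash
python3 -m inch '[[0,-1,2,0,-1],[0,-1,2,0,-1],[0,-1.2,2,0,-1],[0,-1.2,2,0,-1],[0,-1.2,2,0,-1],[0,-1,2,0,-1],[0,-1,2,0,-1],[0,0,0,0,-1]]' 25;python3 to.py 561.1 -172.4 106 -5.9
```

```text
time_s: 10.83
tcp_pos: [575.7, -171.1, 79.3]
tcp_rot: [-0.668, 0.744, -0.001, 0.0]
wrist_force: [1.8, 1.2, 1.9]
finger_gap: 13.3
t 10.83 tcp [ 575.7 -171.1   79.3] yaw -6.2 F [1.8 1.2 1.9] gap 13.3
shift tool [  2.9  14.4 -26.7] turn -0.005
```

```bash
python3 -m inch '[[0,-1,2,0,-1],[0,-0.8,2,0,-1],[0,-0.8,2,0,-1],[0,-0.6,2,0,-1],[0,0,0,0,-1]]' 30;python3 to.py 561.1 -172.4 106 -5.9;  python3 -m inch '[[0,-0.6,2,0,-1],[0,-0.4,2,0,-1],[0,0,0,0,-1]]';python3 to.py 561.1 -172.4 106 -5.9
```

```text
time_s: 11.25
tcp_pos: [579.0, -171.5, 71.4]
tcp_rot: [-0.668, 0.744, -0.001, 0.001]
wrist_force: [3.2, 0.1, 2.5]
finger_gap: 13.2
t 11.25 tcp [ 579.  -171.5   71.4] yaw -6.2 F [3.2 0.1 2.5] gap 13.2
shift tool [  2.9  17.7 -34.6] turn -0.005
time_s: 11.5
tcp_pos: [579.2, -171.5, 67.0]
tcp_rot: [-0.668, 0.744, -0.0, -0.0]
wrist_force: [4.1, 0.0, 2.8]
finger_gap: 13.8
t 11.5 tcp [ 579.2 -171.5   67. ] yaw -6.19 F [4.1 0.  2.8] gap 13.8
shift tool [  2.8  17.9 -39. ] turn -0.005
```

```bash
python3 -m inch '[[0,-0.5,1.5,0,-1],[0,0,1,0,-1],[0,0,0,0,-1]]';python3 to.py 561.1 -172.4 106 -5.9;  python3 -m inch '[[0,0,1.5,0,-1],[0,0,1,0,-1],[0,0,0,0,-1]]';python3 to.py 561.1 -172.4 106 -5.9
```

```text
time_s: 11.75
tcp_pos: [579.8, -171.6, 65.2]
tcp_rot: [-0.668, 0.744, -0.0, 0.0]
wrist_force: [3.1, -0.0, 6.3]
finger_gap: 13.3
t 11.75 tcp [ 579.8 -171.6   65.2] yaw -6.2 F [ 3.1 -0.   6.3] gap 13.3
shift tool [  2.8  18.5 -40.8] turn -0.005
time_s: 12.0
tcp_pos: [579.8, -171.6, 65.1]
tcp_rot: [-0.668, 0.744, -0.001, 0.0]
wrist_force: [-1.8, 1.3, 20.5]
finger_gap: 13.4
t 12.0 tcp [ 579.8 -171.6   65.1] yaw -6.2 F [-1.8  1.3 20.5] gap 13.4
shift tool [  2.8  18.5 -41. ] turn -0.005
```

```bash
python3 -m inch '[[0,0,-2,0,-1],[0,0,0,0,0],[0,0,0,0,0],[0,0,0,0,0],[0,0,-10,0,0],[0,0,-35,0,0],[0,0,-40,0,0],[0,0,-30,0,0],[0,35,-10,0,0],[0,35,0,0,0],[0,30,0,0,0],[0,0,0,0,0]]';python3 to.py 561.1 -172.4 106 -5.9
python3 - <<'E'
from h import *
import pickle
s=snap('side');t=snap('scene');w=snap('wrist');pickle.dump((s,t,w),open('s7.pkl','wb'))
x,y=map(int,proj(s,[560,-165,80])[0]);I=cv2.resize(s['color'][y-37:y+38,x-50:x+50],(400,300),interpolation=2)
x,y=map(int,proj(t,[560,-165,80])[0]);J=cv2.resize(t['color'][y-37:y+38,x-50:x+50],(400,300),interpolation=2)
u,v=map(int,proj(w,[580,-170,60])[0]);print(u,v)
W=cv2.resize(w['color'],(400,300));
# lower right: crop around tooth in side view
x2,y2=map(int,proj(s,[620,-175,70])[0]);Z=cv2.resize(s['color'][y2-20:y2+25,x2-25:x2+35],(400,300),interpolation=2)
cv2.imwrite('pics/t7.png',np.vstack([np.hstack([I,J]),np.hstack([W,Z])]))
E
```

```text
time_s: 13.0
tcp_pos: [472.4, -158.5, 189.1]
tcp_rot: [-0.668, 0.744, 0.004, -0.002]
wrist_force: [0.4, 0.6, -0.6]
finger_gap: 42.7
t 13.0 tcp [ 472.4 -158.5  189.1] yaw -6.23 F [ 0.4  0.6 -0.6] gap 42.7
shift tool [  4.4 -90.4  82.3] turn -0.006
277 57
```

View pics/t7.png

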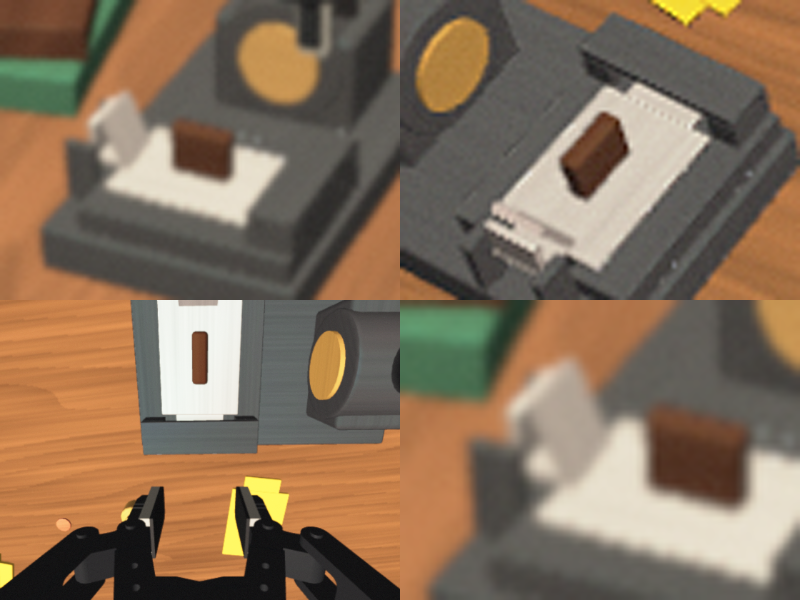

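```bash
python3 - <<'E'
from rel import *
s,t,w=pickle.load(open('s7.pkl','rb'))
so=[219,86];to=[95,174]
A=[(np.array([(105,188),(247,223),(287,157)])/4+so,[1,2,3],s),
   (np.array([(600,270),(710,132),(612,85)])/4-[100,0]+to,[1,2,3],t)]
relfit(A,[562,-168,84,0,-6])
S=np.array([503,-163,55.]);E=R.from_euler('z',-5.9,degrees=True).as_matrix()
wp=lambda p:(np.array(p,float)-[0,300])*1.4
print('handle',((onz(w,wp([(192,331),(208,331),(208,385),(192,385)]),96)-S)@E).round(1).tolist())
print('shoulder',((onz(w,wp([(157,414),(241,414)]),60)-S)@E).round(1).tolist())
print('bridge front',((onz(w,wp([(145,422),(257,422)]),82)-S)@E).round(1).tolist())
print('bridge scene',((onz(t,np.array([(582,40),(735,120)])/4-[100,0]+to,82)-S)@E).round(1).tolist())
# zoom check of column profile in the wrist view through the centre: brightness
g=cv2.cvtColor(w['color'],cv2.COLOR_BGR2GRAY)
print(g[0:60:3,282]);print('cols left of tongue',g[150:180,225].tolist());print('tongue col',g[150:180,280].tolist())
E
```

```text
grip,slant,yaw [ 564.1 -165.4   84.2    1.8   -5.6] res [-1.4 -0.1 -0.  -0.4  1.7  0.7  0.4  0.2  0.5  0.5 -1.1 -0.6]
lip in slot [-14.9   3.5   2.6]
grip in slot [61.   3.9 29.2]
rear in slot [115.    4.2  -1.5]
handle [[81.9, 5.6, 41.0], [81.8, -7.8, 41.0], [37.5, -7.9, 41.0], [37.6, 6.3, 41.0]]
shoulder [[5.7, 44.8, 5.0], [5.1, -44.0, 5.0]]
bridge front [[1.7, 53.3, 27.0], [1.0, -56.5, 27.0]]
bridge scene [[-2.5, -57.5, 27.0], [0.1, 60.9, 27.0]]
[168 169 171 242 244 243 243 244 244 244 244 244 244 244 241  63  78  77
  76  80]
cols left of tongue [111, 113, 111, 111, 110, 109, 108, 108, 108, 106, 103, 103, 98, 85, 49, 34, 30, 33, 37, 42, 51, 83, 103, 108, 104, 105, 106, 107, 108, 104]
tongue col [242, 241, 242, 242, 241, 242, 242, 241, 242, 236, 229, 240, 241, 240, 237, 235, 235, 228, 168, 66, 70, 96, 102, 106, 105, 104, 102, 105, 104, 102]
```

```bash
python3 - <<'E'
from h import *
import pickle
a,b=pickle.load(open('s0.pkl','rb'));s,t,w=pickle.load(open('s7.pkl','rb'))
def shift(i,j,x0,x1,y0,y1):
    T=cv2.resize(i[y0:y1,x0:x1],None,fx=8,fy=8,interpolation=2);I=cv2.resize(j[y0-4:y1+4,x0-4:x1+4],None,fx=8,fy=8,interpolation=2)
    r=cv2.matchTemplate(I,T,5);_,v,_,l=cv2.minMaxLoc(r);return (np.array(l)-32)/8,round(v,3)
# upper part of tooth
print('scene',shift(a['color'],t['color'],116,138,222,234),'side',shift(b['color'],s['color'],241,257,108,124))
E=R.from_euler('z',-5.9,degrees=True).as_matrix()
P=np.array([619,-176,95.])
for c in(a,b):print('px per 10mm back',proj(c,P+10*E[:,0])-proj(c,P))
E
```

```text
scene (array([ 4., -4.]), 0.367) side (array([-0.125, -0.125]), 0.884)
px per 10mm back [[-2.7723246   3.13487786]]
px per 10mm back [[-3.26712332 -0.81189191]]
```

```bash
python3 -c "
from rig import robot
print(robot.close_job())"
```

```text
the job is handed in; nothing more can be done
None
```

The tongued nickel cover is hooked in the slot, lying flat under the catch and released. The job is handed in at about 13 s of robot time; it reported no verdict.

**What I did:** I gripped the cover near the rear end of its handle. I tipped it to about 24° by lowering its rear end onto the robot-side edge of the bridge top, so that it turned in the grip. With the tongue low I moved it under the bridge and pivoted the rear down to a firm stop, at about 20 N. Then I let go and backed off.

**Hooking:** at about 20° slant the picture fit put the tongue tip 11 mm inside the slot.

**Last checks from the pictures:**

| Quantity | Measured | Allowed |
|---|---|---|
| Tongue tip, slot x | -15 mm | -24 to -7 |
| Grip, slot x | 60–61 mm | 52 to 68 |
| Grip, slot y | +4 mm by one fit, about -1 mm by the wrist view | ±20 |
| Grip, slot z | 29 mm | 25 to 34 |
| Slant | about 2° | under 4° |
| Yaw relative to slot | 0.3° | under 11° |
| Catch, from rest | about 0.4 mm | under 3 mm |

**Disagreements:** the catch figure rests on the side camera alone, with a good match (0.88). The scene-camera match failed (0.37, because the cover changes the background), so it confirms nothing. The cameras placed the bridge front up to about 4–8 mm apart along x. The slot x figures carry a similar uncertainty; an error at the high end would leave the tongue and grip figures right at their limits.

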